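Seat a sample cell in the self-centring nest of a haze meter

TASK

Lift the red-capped amber sample cell onto the blue nest plate, set it down gently and upright in the open mouth of the white guides and let go of it. Then, with shut fingers behind it, slide it along between the guides into the black V head and press on, firmly and steadily, until the V head has gone all the way back to its end stop and you feel it hold for a moment at about 16 N; it is glass, so never press it harder than 25 N. Leave it standing there untouched, and leave the other things on the bench where they are.

Things in the scene. Friction and masses are not known exactly. Their poses are not given: they have to be found in the camera images.
- cell_center (a point): centre of the sample cell, half-way up: an upright amber glass cylinder 54 mm in diameter with a red cap 52 mm in diameter, 72 mm tall in all (36 mm above and below this point), about 0.24 kg (0.17 to 0.33), z axis up. It starts standing on the bench; pushed above its middle it may tip.
- cell: the same sample cell; origin at the centre of its underside, z up.
- nest: the nest: a fixed blue base plate 320 x 180 mm, 12 mm thick, origin at the centre of its underside on the bench, x = the direction to push (from the open mouth to the end stop), z up. The bare end of the plate, x = -160 to -85 mm, is the mouth. The rest is told at nest_mouth, nest_throat and nest_home.
- nest_mouth (a point): point on top of the nest plate in the middle of the mouth, where the cell is to be stood (110 mm before the nest's origin). From x = -85 mm of the nest two white guides, 16 mm tall (tops 28 mm above the bench) and 10 mm thick, converge from inner faces at y = +/-74 mm to y = +/-31 mm.
- nest_throat (a point): point on top of the plate, on the middle line, where the guides stop converging (12 mm past the nest's origin); they run on parallel, 62 mm apart, to x = 105 mm.
- nest_home (a point): on top of the plate, 60 mm past the nest's origin: middle of where the cell may end. A black V head (90 degrees, open to the mouth, 16 to 76 mm above the bench, 51 mm wide) on a piston, and a grey end stop behind it, are clamped anywhere in an unmeasured 20 mm range: the cell's centre meets the V at nest x = 40 to 60 mm and is home 10 mm further, found by feel.
- piston (a joint): how far the V head has been pushed back from its rest, in m: 0 at rest, 0.010 at its rubber end stop. It slides stiffly along the nest's +x (4 to 5 N, more when pushed fast: 0.1 N per mm/s; with the cell's own rubbing one feels 6 to 9 N), stays where it is left, and then meets the rubber end stop (about 5 N per mm, so it can read up to about 0.013 under load).
- jar_a: bystander: green glass jar with a white cap, same size as the cell, origin at the centre of its underside
- jar_b: bystander: clear glass jar with a white cap, same size as the cell, origin at the centre of its underside
- filter: bystander: small clear and white in-line filter lying down, 110 mm long, 42 mm in diameter, origin under its middle

How it is judged:
By the outcome, as a careful person would: the job done as asked, in the order asked, and still so for the second after the job is handed in, with the robot touching nothing.
It also fails if it takes over 64 s, if anything falls off the work surface, if the arm or the gripper's body presses on something with over 40 N, if the wrist force passes 120 N, or if a joint passes its speed limit or range.

ROBOT

A 7-joint arm with a two-finger parallel gripper is mounted at the origin on the work surface. World frame = base frame: x ahead of the robot, y to its left, z up, the work surface at z = 0. Lengths are in m, angles in rad, forces in N, time in s.
With the tool pointing down it reaches from about 0.425 to 0.875 m from the base axis. Payload 8.4 kg.
Tool frame: the origin (TCP) lies on the centre line of the jaws, within the pads' length; the fingertips stand ahead of it and the grasp point (between the pads) lies 5 mm behind it (tips_ahead is the y of the fingertips in the tool frame, in m); y points along the fingers, z is the direction in which the jaws open and shut, and the axes are right-handed (so a half turn about y gives the same grasp; the last joint's range is limited). The gripper opens to 85 mm and grips with 20 to 120 N. Pads are 22 mm wide; open, the fingers measure 114 mm over their backs; the gripper's body (76 mm by 85 mm) begins 54 mm behind the grasp point. The pads swing forward as they close: fully open they stand 13 mm farther back than shut.
Start: joints at [-1.293, 0.333, 0.04, 1.465, -0.013, 1.343, -0.059], TCP at [0.239, 0.604, 0.245] pointing down, gripper open.
Joint ranges: [-2.58, 2.58], [-0.38, 2.09], [-1.3, 1.39], [0.25, 2.4], [-1.5, 4.64], [0.08, 2.09], [-2.65, 2.65]. Speed limits (rad/s): [2.22, 2.22, 2.79, 2.79, 3.14, 3.14, 3.14].

INTERFACE

Orientations are given as a unit quaternion [w, x, y, z].
In Python, from rig import get_obs, read_camera, finish_job, tips_ahead gives the robot as it stands.
- The arm moves only by the shell command python3 -m pendant 'ROWS' [FORCE]. ROWS is JSON, a list of rows, each a list of 7 numbers: the shift along the tool's x, y, z in cm, then the turn, a rotation vector about the tool's x, y, z in units of 6 degrees (1.0 is 6 degrees), then the closure in counts, from 0 (fully open) to 255 (shut). In form: [[x, y, z, ax, ay, az, hand], ...]. A call has 1 to 12 rows; each row is the pose to reach, as a shift and turn from the pose commanded when the call began, along the tool's axes at that moment; what a row does not reach only later rows make up. A row lasts 1/10 s, in which the tool goes at most 50 mm and 8.59 degrees, less where a joint would pass 70% of its speed; a pose out of reach is approached as far as the arm can. A call with a gripper value outside its range is refused whole. The fingers move at their own pace and stop on an object; FORCE is the grip in N (left out, the last holds). Time passes only in rows, so rows that repeat a pose let the fingers close. It gives the time, the measured TCP pose, the force and the opening at its end, in the units of the state.
- get_obs(): the state, without advancing time (a new reading comes with each control period).
- read_camera(name): name is "scene" or "top" or "wrist"; returns a dict with "pixels" (400x640x3 uint8, red, green, blue), "z_map" (400x640 float32, m along the optical axis (not along the pixel's ray), 0 where there is no reading), "fx", "fy", "cx", "cy" (pixels), "R" (3x3) and "t" (3): a world point X has camera coordinates R X + t. Camera axes: x right, y down, z forward; pixel columns grow to the right and rows downward; lengths in m; the calibration is good to about 2 mm. A picture is of the moment at which its call begins.
- finish_job(): hands the job in, once; it reports no verdict.
The state is a dict: "time_s": time; "qpos": joint angles; "qd": joint speeds; "effort": joint torques, N m; "position": TCP position; "eef_rot": TCP orientation; "wrist_force": force on the tool from outside, world axes, zero at the start; "ft_torque": the same for the moment, N m; "finger_gap": opening from 0.0 (shut) to 1.0 (fully open).
Only numpy, scipy, OpenCV 4.12 (cv2) and the standard library are available. Lean on these libraries where they do the work, as an engineer would, in place of code of your own. Each camera call takes 0.05 s, during which the arm holds its last target.

## Working session

There is one attempt and no reset: what is moved stays moved. The work goes in short steps, Python scripts to look and compute and a shell command to move; the robot and the scene stay as the last step left them, time stands still between calls to the robot, and variables do not carry over. Pictures are saved under pics/ and viewed, and the job is handed in when it is done.

```bash
ls; mkdir -p pics; python3 - <<'E'
from rig import get_obs, read_camera, tips_ahead
import cv2,json
o=get_obs(); print(o, tips_ahead)
for n in ("scene","top","wrist"):
    c=read_camera(n); cv2.imwrite(f"pics/a_{n}.png",c["pixels"][:,:,::-1]); print(n,c["fx"],c["fy"],c["cx"],c["cy"],c["R"],c["t"])
E
```

```text
pics
{'time_s': 0.0, 'qpos': array([-1.29322199,  0.33393289,  0.03987962,  1.46628999, -0.01340809,
        1.34326879, -0.05845124]), 'qd': array([-1.83142728e-03, -1.66716513e-03,  3.31494999e-04, -8.27569342e-05,
       -1.89520845e-03,  2.29367381e-03,  1.32073535e-03]), 'effort': array([-5.80546875e-04, -6.58547115e+01,  1.36508748e+00, -4.05565238e+01,
        1.67436007e-02,  1.21849752e-02, -3.20677952e-05]), 'position': array([0.2390172 , 0.60399479, 0.24439794]), 'eef_rot': array([-0.69402477,  0.69517061, -0.13248611,  0.13234378]), 'wrist_force': array([ 0.23476571,  0.29052929, -0.42625559]), 'ft_torque': array([ 0.00965863, -0.02212501,  0.01997844]), 'finger_gap': 1.0006577601872426} 0.014
scene 407.75967739106596 407.75967739106596 316.28464838353955 200.8198232812016 [[-0.78931717  0.61388792  0.01095531]
 [ 0.4189565   0.55155272 -0.72129401]
 [-0.44883611 -0.56473995 -0.69254237]] [ 0.51801429 -0.17665991  1.23998236]
top 436.6845521459688 436.6845521459688 322.1892944696002 193.49969492247178 [[ 0.00816247 -0.99996205  0.00304484]
 [-0.99546219 -0.00841436 -0.09478517]
 [ 0.09480719 -0.00225734 -0.99549309]] [-0.06783315  0.61380265  0.86574697]
wrist 308.47095764043326 308.47095764043326 318.2472365210666 204.27838837050007 [[ 0.36894233  0.92945161 -0.0011232 ]
 [ 0.88165004 -0.3495846   0.31699183]
 [ 0.29423592 -0.11794198 -0.9484276 ]] [-0.6491604  -0.03940543  0.38076891]
```

View pics/a_top.png

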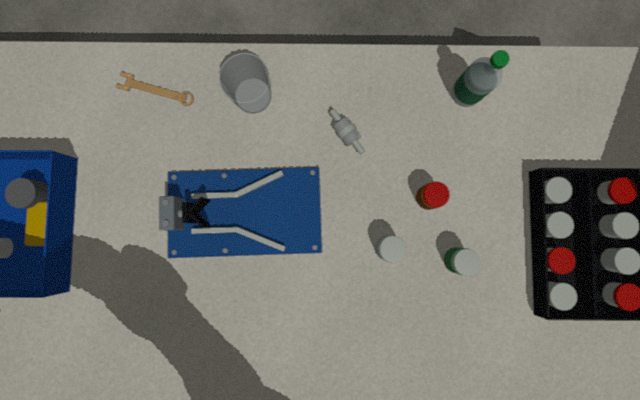

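View pics/a_scene.png

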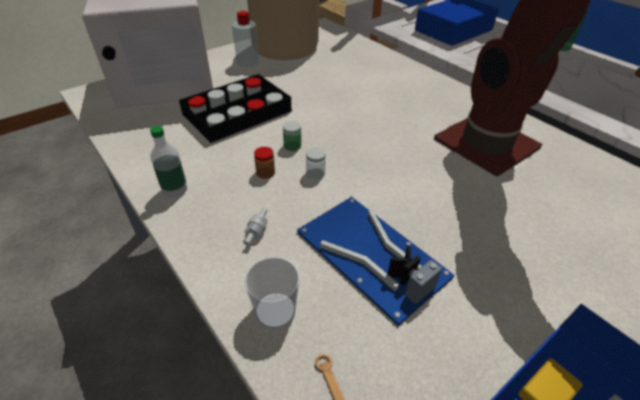

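View pics/a_wrist.png

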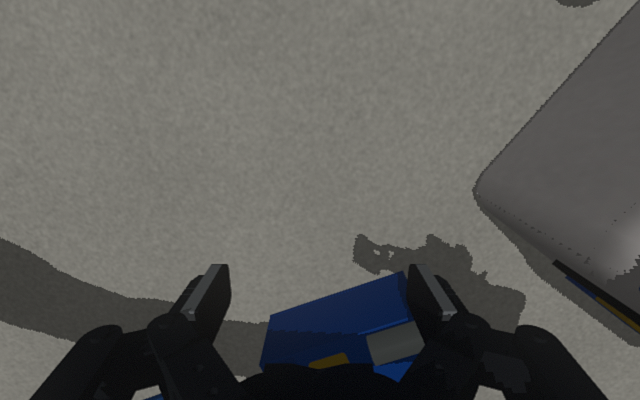

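Top view: the cell's red cap is at (433,195), with the clear jar at (391,248), the green jar at (462,261) and the filter at (347,130). The nest spans about (167–322, 167–258), with its mouth to the right, so the push direction is image left, roughly world +y.

```bash
cat > h.py <<'E'
import numpy as np, cv2
from rig import read_camera,get_obs
def cast(c,uv,z):
    uv=np.atleast_2d(uv).astype(float)
    d=np.c_[(uv[:,0]-c["cx"])/c["fx"],(uv[:,1]-c["cy"])/c["fy"],np.ones(len(uv))]@c["R"]
    o=-c["R"].T@c["t"]; s=(z-o[2])/d[:,2]; return o+s[:,None]*d
def cloud(c):
    v,u=np.mgrid[:400,:640]; z=c["z_map"]
    P=np.stack([(u-c["cx"])/c["fx"]*z,(v-c["cy"])/c["fy"]*z,z],-1)-c["t"]
    return P@c["R"], z>0
def proj(c,P):
    p=np.atleast_2d(P)@c["R"].T+c["t"]; return np.c_[p[:,0]/p[:,2]*c["fx"]+c["cx"],p[:,1]/p[:,2]*c["fy"]+c["cy"]]
def circ(P):
    A=np.c_[2*P[:,:2],np.ones(len(P))]; s=np.linalg.lstsq(A,(P[:,:2]**2).sum(1),rcond=None)[0]
    return s[:2],np.sqrt(s[2]+s[:2]@s[:2])
E
python3 - <<'E'
from h import *
np.set_printoptions(precision=4,suppress=True)
for n in ("top","scene"):
    c=read_camera(n); P,ok=cloud(c); px=c["pixels"].astype(int); hsv=cv2.cvtColor(c["pixels"],cv2.COLOR_RGB2HSV)
    print(n)
    # objects by depth: height 0.060-0.085
    m=(ok&(P[...,2]>.064)&(P[...,2]<.082)&(P[...,0]>.35)&(P[...,0]<.8)&(abs(P[...,1])<.5)).astype(np.uint8)
    k,l,st,ce=cv2.connectedComponentsWithStats(m)
    for i in range(1,k):
        if st[i,4]>30:
            q=P[l==i]; (cx,cy),r=cv2.minEnclosingCircle(q[:,:2].astype(np.float32)); print(st[i],'mean',q.mean(0),'mec',cx,cy,r,'rgb',px[l==i].mean(0),'zmed',np.median(q[:,2]))
    # red mask ray cast
    mr=((px[...,0]>110)&(px[...,1]<60)&(px[...,2]<60)).astype(np.uint8)
    k,l,st,ce=cv2.connectedComponentsWithStats(mr)
    for i in range(1,k):
        if st[i,4]>60: print('red',st[i],ce[i],cast(c,ce[i],.072))
    # plate corners
    mb=cv2.inRange(hsv,(100,120,40),(125,255,255)); mb=cv2.morphologyEx(mb,cv2.MORPH_CLOSE,np.ones((25,25)))
    cs,_=cv2.findContours(mb,cv2.RETR_EXTERNAL,cv2.CHAIN_APPROX_NONE)
    for q in cs:
        if cv2.contourArea(q)>3000:
            b=cv2.boxPoints(cv2.minAreaRect(q)); hull=cv2.convexHull(q); ap=cv2.approxPolyDP(hull,6,True)[:,0]
            W=cast(c,ap,.012); print('blue',ap.tolist(),W.tolist()); 
            if len(W)==4: print([np.linalg.norm(W[i]-W[(i+1)%4]) for i in range(4)],W.mean(0))
E
```

```text
top
[235  98  31  10  60] mean [0.787  0.0781 0.0737] mec 0.7934795618057251 0.08164318650960922 0.029892945662140846 rgb [117.9833 121.2333 119.6167] zmed 0.0740385719146204
[ 45 151  16 146 841] mean [0.5466 0.4586 0.0731] mec 0.548809289932251 0.4595717191696167 0.1396559178829193 rgb [10.0345 32.0392 66.5886] zmed 0.07325313015002098
[423 181  27  27 553] mean [ 0.6112 -0.2857  0.0709] mec 0.6111554503440857 -0.28638699650764465 0.026101456955075264 rgb [136.5136  30.1682  25.3382] zmed 0.07100966474464665
[159 196  18  34 578] mean [0.5704 0.2362 0.0762] mec 0.5705838203430176 0.23733527958393097 0.03507276251912117 rgb [88.8426 94.5277 95.6453] zmed 0.07657092274392255
[182 197  23  30 313] mean [0.5724 0.1918 0.0738] mec 0.5728659629821777 0.1844024807214737 0.03142361715435982 rgb [18.0511 18.9361 20.6869] zmed 0.07453899367307262
[379 236  28  27 569] mean [ 0.5044 -0.1996  0.0709] mec 0.5045918822288513 -0.19985473155975342 0.026040365919470787 rgb [145.7768 149.594  141.5782] zmed 0.07090472893701093
[453 249  28  27 578] mean [ 0.4807 -0.342   0.0708] mec 0.48057457804679
[... 3901 characters left out ...]
570904, 0.01200000000000001], [-0.9195841315640629, -0.21082616379508745, 0.01200000000000001], [-1.5103810507336535, -0.447525952202933, 0.012000000000000122]]
[np.float64(0.8841648864798436), np.float64(0.26421342981006923), np.float64(0.6364493613262555), np.float64(0.28321294889631615)] [-1.2728 -0.2216  0.012 ]
blue [[519, 0], [508, 19], [453, 44], [417, 30], [398, 0]] [[-1.2132835539903999, -0.6625702600579704, 0.01200000000000001], [-0.9248327104415008, -0.5388545735203276, 0.01200000000000001], [-0.4774636067432494, -0.5106885601193313, 0.01200000000000001], [-0.4687777394591901, -0.7061164132902729, 0.01200000000000001], [-0.6926353987627998, -1.03942440189437, 0.01200000000000001]]
```

```bash
python3 - <<'E'
from h import *
np.set_printoptions(precision=4,suppress=True)
for n in ("top","scene"):
    c=read_camera(n); P,ok=cloud(c); px=c["pixels"].astype(int)
    R=(P[...,0]>.44)&(P[...,0]<.72)&(P[...,1]>-.1)&(P[...,1]<.3)&ok
    hsv=cv2.cvtColor(c["pixels"],cv2.COLOR_RGB2HSV)
    print(n,'plate z med',np.median(P[R&(hsv[...,1]>120)&(hsv[...,0]>95)&(hsv[...,0]<130)][:,2]))
    b=R&(hsv[...,1]>100)&(hsv[...,0]>95)&(hsv[...,0]<130)&(hsv[...,2]>40)
    v,u=np.nonzero(b); W=cast(c,np.c_[u,v],.012)
    print(cv2.minAreaRect(W[:,:2].astype(np.float32)))
    W=P[b]; print(cv2.minAreaRect(W[:,:2].astype(np.float32)))
    # side edges: bin along y, extremes x
    for lo,hi in ((-.03,.22),):
        B=np.arange(lo,hi,.01); W=cast(c,np.c_[u,v],.012)
        mx=np.array([[y+.005,*np.percentile(W[(W[:,1]>=y)&(W[:,1]<y+.01)][:,0],[0.,100])] for y in B])
        for j in (1,2): print('side',np.polyfit(mx[:,0],mx[:,j],1), np.std(mx[:,j]-np.polyval(np.polyfit(mx[:,0],mx[:,j],1),mx[:,0])))
    # guides
    g=R&(px.min(-1)>95)&(hsv[...,1]<60)&(P[...,2]>.02)&(P[...,2]<.036)
    k,l,st,ce=cv2.connectedComponentsWithStats(g.astype(np.uint8))
    for i in range(1,k):
        if st[i,4]>40:
            v,u=np.nonzero(l==i); W=cast(c,np.c_[u,v],.028)
            print('guide',st[i],'z',np.median(P[l==i][:,2]),'y range',W[:,1].min(),W[:,1].max())
            s=W[(W[:,1]>.10)&(W[:,1]<.19)]; 
            f=np.polyfit(s[:,1],s[:,0],1); print('  par seg',f, np.polyval(f,.14), len(s))
            s=W[(W[:,1]<.07)]; f=np.polyfit(s[:,1],s[:,0],1); print('  conv',f,np.polyval(f,.03),s[:,1].min())
c=read_camera("top"); cv2.imwrite("pics/nest.png",cv2.resize(c["pixels"][155:270,150:340,::-1],None,fx=4,fy=4,interpolation=cv2.INTER_CUBIC))
E
```

```text
top plate z med 0.010954220664064322
((0.5769318342208862, 0.09988449513912201), (0.1776987612247467, 0.3150705099105835), 2.419965982437134)
((0.5771192312240601, 0.10051674395799637), (0.17831000685691833, 0.3163057863712311), 2.4109017848968506)
side [-0.0442  0.4933] 0.0005696658686441869
side [-0.0398  0.6689] 0.000590838801506149
guide [206 171  77  27 419] z 0.026761564705787628 y range 0.020372142752144794 0.17557030155996853
  par seg [-0.0785  0.6218] 0.61079924921128 190
  conv [-0.4802  0.667 ] 0.6525565055238651 0.020372142752144794
guide [192 227  93  24 461] z 0.026870766989559036 y range 0.013764025138871212 0.20157882759086346
  par seg [-0.0244  0.5419] 0.5384377498657181 208
  conv [0.3848 0.4967] 0.5082119677381578 0.013764025138871212
scene plate z med 0.01234108837965149
((0.5805046558380127, 0.1026528924703598), (0.18029509484767914, 0.3178554177284241), 2.4163501262664795)
((0.5785384774208069, 0.10108071565628052), (0.1786056011915207, 0.3183174729347229), 2.3815715312957764)
side [-0.0598  0.4987] 0.004572487019814351
side [-0.0389  0.6738] 0.0005078851627091654
guide [369 209  36  48 273] z 0.0280012336154534 y range 0.01324467080079167 0.16130924445420114
  par seg [0.0108 0.5391] 0.5406161675418821 122
  conv [0.4041 0.4972] 0.5093519947222769 0.01324467080079167
guide [321 241  66  37 351] z 0.027805823132551113 y range 0.021177998980491997 0.1769281748880755
  par seg [-0.0873  0.6255] 0.6132548750501824 174
  conv [-0.487   0.6699] 0.6552685298224107 0.021177998980491997
```

View pics/nest.png

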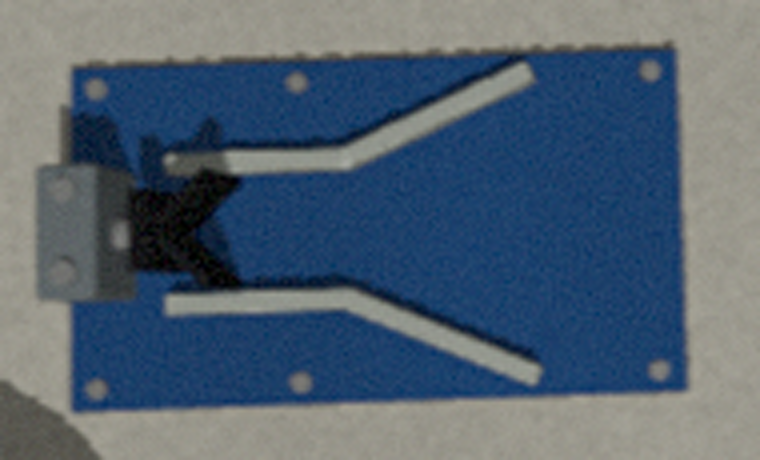

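```bash
cat >> h.py <<'E'
from scipy.spatial.transform import Rotation as Ro
NEST=np.array([.578,.1005,0]); NX=np.array([-np.sin(np.radians(2.4)),np.cos(np.radians(2.4)),0])
NY=np.array([-NX[1],NX[0],0])
def tool(o=None):
    o=o or get_obs(); q=o["eef_rot"]; return o["position"],Ro.from_quat([q[1],q[2],q[3],q[0]])
def plan(target,zdir):  # cm shift in tool axes + turn in 6-degree units ; zdir = wanted tool z (either sign)
    p,R=tool(); M=R.as_matrix(); best=None
    for s in (1,-1):
        y=np.array([0,0,-1.]); z=s*np.array(zdir); T=np.c_[np.cross(y,z),y,z]
        rv=(R.inv()*Ro.from_matrix(T)).as_rotvec()
        print('sign',s,'turn units',np.round(np.degrees(rv)/6,3))
    print('shift cm',np.round(M.T@(np.array(target)-p)*100,2))
def st():
    o=get_obs(); p,R=tool(o); np.set_printoptions(precision=4,suppress=True)
    d=p-NEST; print('t',round(o['time_s'],2),'pos',p,'nest xy',d@NX,d@NY,'gap',round(o['finger_gap'],3),'F',o['wrist_force'],'F.NX',o['wrist_force']@NX); print(R.as_matrix()); return o
E
python3 - <<'E'
from h import *
o=st(); print(o['qpos'])
plan([.6113,-.286,.2],NY)
plan([.6113,-.286,.2],NX)
E
```

```text
t 0.4 pos [0.2392 0.6043 0.2452] nest xy 0.5175637604216348 0.3174508158694123 gap 1.001 F [ 0.4006 -0.4298 -0.1274] F.NX -0.44615151141523723
[[ 0.9298 -0.0001  0.368 ]
 [-0.368  -0.0003  0.9298]
 [ 0.     -1.     -0.0003]]
[-1.2932  0.3333  0.0399  1.4655 -0.0134  1.3433 -0.0585]
sign 1 turn units [  0.002 -18.998  -0.002]
sign -1 turn units [ 0.002 11.002  0.002]
shift cm [ 67.36   4.54 -69.09]
sign 1 turn units [ 0.003 -3.998 -0.   ]
sign -1 turn units [ 0.    26.002  0.004]
shift cm [ 67.36   4.54 -69.09]
```

```bash
python3 -m pendant '[[4,0,-2,0,0.5,0,0],[42,0,-21.5,0,5.5,0,0],[42,0,-21.5,0,5.5,0,0],[42,0,-21.5,0,5.5,0,0],[42,0,-21.5,0,5.5,0,0],[42,0,-21.5,0,5.5,0,0],[42,0,-21.5,0,5.5,0,0],[42,0,-21.5,0,5.5,0,0],[42,0,-21.5,0,5.5,0,0],[42,0,-21.5,0,5.5,0,0],[42,0,-21.5,0,5.5,0,0],[42,0,-21.5,0,5.5,0,0]]' 20; python3 - <<'E'
from h import *
o=st(); print(o['qpos'])
plan([.6113,-.286,.2],NY)
E
```

```text
time_s: 1.6
position: [0.5507, 0.2496, 0.2452]
eef_rot: [-0.628, 0.628, -0.325, 0.325]
wrist_force: [-0.8, -0.3, -0.9]
finger_gap: 1.0
t 1.6 pos [0.5507 0.2496 0.2452] nest xy 0.15013905403718492 0.021036274866274247 gap 1.0 F [-0.7979 -0.3384 -0.9287] F.NX -0.30469916246287493
[[ 0.5784 -0.0003  0.8158]
 [-0.8158  0.0001  0.5784]
 [-0.0002 -1.     -0.0002]]
[-0.8113  0.2467  0.3761  1.5974 -0.093   1.3154  0.1947]
sign 1 turn units [ -0.002 -24.511  -0.003]
sign -1 turn units [ 0.002  5.489 -0.002]
shift cm [ 47.2    4.52 -26.03]
```

```bash
python3 -m pendant '[[4,0.5,-2,0,0.5,0,0],[47.2,4.5,-26,0,5.5,0,0],[47.2,4.5,-26,0,5.5,0,0],[47.2,4.5,-26,0,5.5,0,0],[47.2,4.5,-26,0,5.5,0,0],[47.2,4.5,-26,0,5.5,0,0],[47.2,4.5,-26,0,5.5,0,0],[47.2,4.5,-26,0,5.5,0,0],[47.2,4.5,-26,0,5.5,0,0],[47.2,4.5,-26,0,5.5,0,0],[47.2,4.5,-26,0,5.5,0,0],[47.2,4.5,-26,0,5.5,0,0]]' 20; python3 - <<'E'
from h import *
o=st(); print(o['qpos'])
plan([.6113,-.286,.06],NY)
c=read_camera("wrist"); cv2.imwrite("pics/w1.png",c["pixels"][:,:,::-1])
px=c["pixels"].astype(int); m=((px[...,0]>100)&(px[...,1]<60)&(px[...,2]<60)).astype(np.uint8)
k,l,s,ce=cv2.connectedComponentsWithStats(m)
for i in range(1,k):
    if s[i,4]>100: print(s[i],ce[i],cast(c,ce[i],.072))
E
```

```text
time_s: 2.8
position: [0.6104, -0.2914, 0.1995]
eef_rot: [-0.508, 0.51, -0.491, 0.491]
wrist_force: [-0.4, -0.2, -0.6]
finger_gap: 1.0
t 2.8 pos [ 0.6104 -0.2914  0.1995] nest xy -0.3929016042508618 -0.015947164008012594 gap 1.0 F [-0.4327 -0.2061 -0.5727] F.NX -0.18782452917201278
[[ 0.0357 -0.0018  0.9994]
 [-0.9994 -0.0031  0.0357]
 [ 0.003  -1.     -0.002 ]]
[-0.1074  0.4766  0.6792  1.4796 -0.3006  1.2924  0.6355]
sign 1 turn units [-0.046 29.941  0.029]
sign -1 turn units [ 0.019 -0.059  0.029]
shift cm [-0.58 13.95  0.14]
[ 292  165   58   55 2416] [320.4847 192.315 ] [[ 0.6107 -0.2845  0.072 ]]
```

View pics/w1.png

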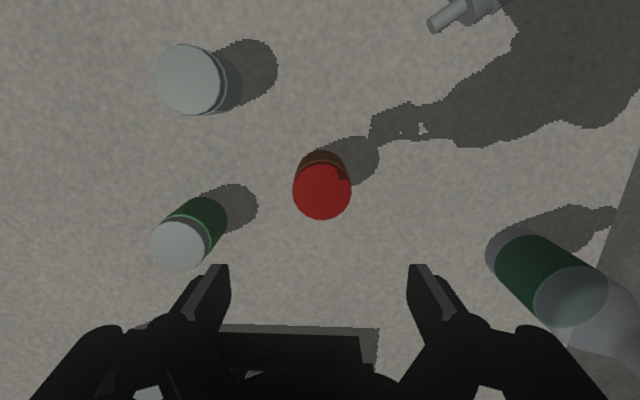

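Wrist view: the red cap is at (320,192), centred between the fingertips, with the jars off to the left at (190,80) and (180,245). It agrees with the top view to 2 mm. Next I descend.

```bash
python3 - <<'E'
from h import *
st(); plan([.6112,-.2857,.040],NY)
E
python3 -m pendant '[[0,0,0,0,0,0,0],[0,2,0,0,0,0,0]]'
python3 - <<'E'
from h import *
st(); plan([.6112,-.2857,.040],NY)
E
```

```text
t 2.85 pos [ 0.6114 -0.2877  0.1995] nest xy -0.3892757613098747 -0.0171049097548095 gap 1.0 F [ 1.2652  1.0018 -0.3003] F.NX 0.9479249434490653
[[ 0.0385 -0.0014  0.9993]
 [-0.9993 -0.0009  0.0385]
 [ 0.0008 -1.     -0.0014]]
sign 1 turn units [-0.012 29.968  0.022]
sign -1 turn units [ 0.014 -0.032  0.008]
shift cm [-0.22 15.95  0.01]
time_s: 3.05
position: [0.6146, -0.2831, 0.1827]
eef_rot: [0.512, -0.51, 0.487, -0.49]
wrist_force: [0.2, -0.7, -0.4]
finger_gap: 0.998
t 3.05 pos [ 0.6146 -0.2831  0.1827] nest xy -0.3848272408756059 -0.020471397581594622 gap 0.998 F [ 0.2133 -0.6672 -0.3915] F.NX -0.675514464255472
[[ 0.0458  0.0047  0.9989]
 [-0.999   0.0001  0.0458]
 [ 0.0001 -1.      0.0047]]
sign 1 turn units [  0.001 -29.963   0.071]
sign -1 turn units [-0.045  0.037  0.001]
shift cm [ 0.24 14.27 -0.42]
```

```bash

python3 -m pendant '[[0,0,0,0,0,0,0],[0,0,0,0,0,0,0],[0,0,0,0,0,0,0]]'
python3 - <<'E'
from h import *
st(); plan([.6112,-.2857,.040],NY)
E
```

```text
time_s: 3.35
position: [0.6128, -0.2843, 0.1813]
eef_rot: [0.511, -0.511, 0.489, -0.489]
wrist_force: [0.5, -0.6, 0.2]
finger_gap: 1.002
t 3.35 pos [ 0.6128 -0.2843  0.1813] nest xy -0.38595829586681174 -0.018703070951620812 gap 1.002 F [ 0.5126 -0.6428  0.1975] F.NX -0.6637423707447362
[[ 0.0437  0.001   0.999 ]
 [-0.999   0.0001  0.0437]
 [-0.0001 -1.      0.001 ]]
sign 1 turn units [ -0.001 -29.982   0.015]
sign -1 turn units [-0.01   0.018 -0.001]
shift cm [ 0.13 14.13 -0.19]
```

```bash

python3 -m pendant '[[0.1,1.5,-0.1,0,0,0,0],[0.1,4,-0.1,0,0,0,0],[0.1,7,-0.1,0,0,0,0],[0.1,9.5,-0.1,0,0,0,0],[0.1,11.5,-0.1,0,0,0,0],[0.1,13,-0.1,0,0,0,0],[0.1,13.8,-0.1,0,0,0,0],[0.1,14.1,-0.1,0,0,0,0],[0.1,14.1,-0.1,0,0,0,0],[0.1,14.1,-0.1,0,0,0,0]]'
python3 - <<'E'
from h import *
st(); plan([.6112,-.2857,.040],NY)
E
```

```text
time_s: 4.35
position: [0.6118, -0.2868, 0.0403]
eef_rot: [0.511, -0.51, 0.489, -0.49]
wrist_force: [0.5, 0.9, 0.7]
finger_gap: 1.0
t 4.35 pos [ 0.6118 -0.2868  0.0403] nest xy -0.38838031972903597 -0.01751553354203316 gap 1.0 F [0.4835 0.864  0.7314] F.NX 0.8430377409728349
[[ 0.042   0.0014  0.9991]
 [-0.9991 -0.0005  0.042 ]
 [ 0.0006 -1.      0.0013]]
sign 1 turn units [  0.008 -29.999   0.02 ]
sign -1 turn units [-0.013  0.001  0.005]
shift cm [-0.11  0.03 -0.05]
```

```bash

python3 -m pendant '[[-0.1,0,0,0,0,0,60],[-0.1,0,0,0,0,0,80],[-0.1,0,0,0,0,0,90],[-0.1,0,0,0,0,0,100],[-0.1,0,0,0,0,0,110],[-0.1,0,0,0,0,0,130],[-0.1,0,0,0,0,0,130],[-0.1,0,0,0,0,0,130],[-0.1,0,0,0,0,0,130]]' 20
python3 - <<'E'
from h import *
st()
c=read_camera("scene"); cv2.imwrite("pics/s1.png",cv2.resize(c["pixels"][80:280,180:420,::-1],None,fx=3,fy=3))
E
```

```text
time_s: 5.25
position: [0.6118, -0.2855, 0.04]
eef_rot: [0.511, -0.51, 0.489, -0.49]
wrist_force: [0.4, 2.4, 6.0]
finger_gap: 0.626
t 5.25 pos [ 0.6118 -0.2855  0.04  ] nest xy -0.38703019295412805 -0.017560170873485426 gap 0.626 F [0.3747 2.3822 6.0424] F.NX 2.364429162976823
[[ 0.0423  0.0012  0.9991]
 [-0.9991 -0.0001  0.0423]
 [ 0.0002 -1.      0.0012]]
```

View pics/s1.png

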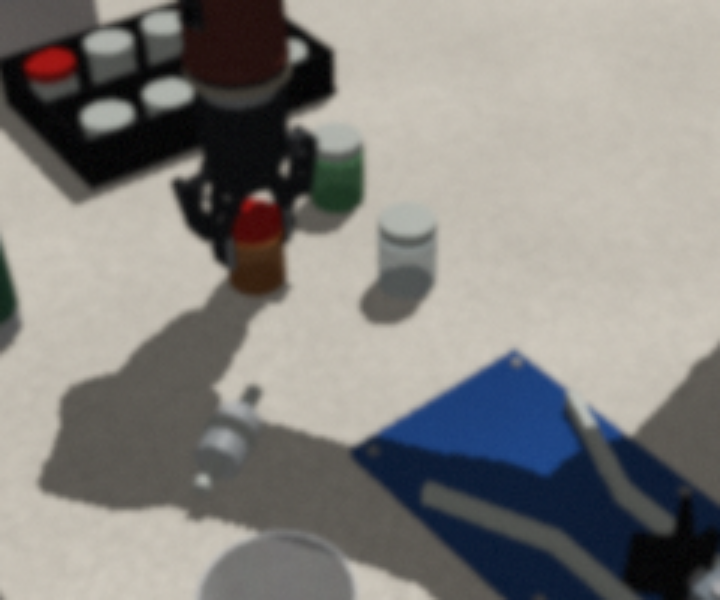

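The fingers have closed on the cell: the opening of 0.626 is 53 mm, matching its 54 mm. The scene view shows the cell between the jaws at (258,245) in the crop, with the jars clear. Lifting a little to check.

```bash

python3 -m pendant '[[0,-0.3,0,0,0,0,130],[0,-1,0,0,0,0,130],[0,-2.5,0,0,0,0,130],[0,-4.5,0,0,0,0,130],[0,-6.0,0,0,0,0,130],[0,-6.0,0,0,0,0,130],[0,-6.0,0,0,0,0,130],[0,-6.0,0,0,0,0,130]]'
python3 - <<'E'
from h import *
st()
plan([*(NEST-.110*NX)[:2],.10],NY)
c=read_camera("scene"); cv2.imwrite("pics/s2.png",cv2.resize(c["pixels"][80:280,180:420,::-1],None,fx=3,fy=3))
E
```

```text
time_s: 6.1
position: [0.6107, -0.2851, 0.0984]
eef_rot: [-0.51, 0.511, -0.49, 0.489]
wrist_force: [-1.2, 0.0, -3.6]
finger_gap: 0.624
t 6.1 pos [ 0.6107 -0.2851  0.0984] nest xy -0.38658510575025445 -0.016507838641888904 gap 0.624 F [-1.1569  0.0358 -3.6379] F.NX 0.08422581871701154
[[ 0.0422 -0.0013  0.9991]
 [-0.9991  0.0006  0.0422]
 [-0.0006 -1.     -0.0012]]
sign 1 turn units [ -0.01  -29.997  -0.018]
sign -1 turn units [ 0.012  0.003 -0.006]
shift cm [-27.66  -0.14  -1.64]
```

View pics/s2.png

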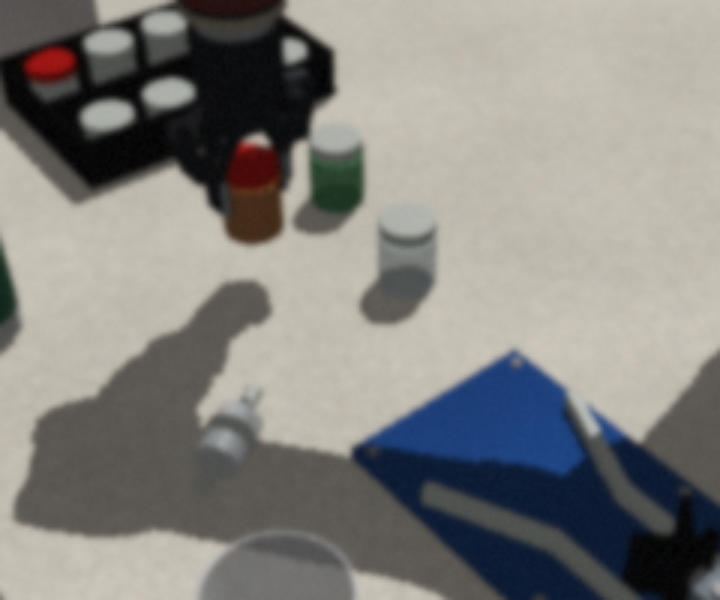

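The cell is lifted upright: its shadow is separate and the wrist carries about 3 N. Carrying it to above the mouth.

```bash

python3 -m pendant '[[-0.5,-1.5,0,0,0,0,130],[-2,-3,0,0,0,0,130],[-5,-3,-0.2,0,0,0,130],[-8.5,-3,-0.4,0,0,0,130],[-12,-3,-0.6,0,0,0,130],[-15.5,-3,-0.8,0,0,0,130],[-19,-3,-1,0,0,0,130],[-22,-3,-1.2,0,0,0,130],[-24.5,-3,-1.4,0,0,0,130],[-26.5,-3,-1.6,0,0,0,130],[-27.4,-3,-1.6,0,0,0,130],[-27.6,-3,-1.6,0,0,0,130]]'
python3 -m pendant '[[0,0,0,0,0,0,130],[0,0,0,0,0,0,130],[0,0,0,0,0,0,130]]'
python3 - <<'E'
from h import *
st()
plan([*(NEST-.110*NX)[:2],.055],NY)
E
```

```text
time_s: 7.35
position: [0.5837, -0.0092, 0.1298]
eef_rot: [0.511, -0.511, 0.489, -0.489]
wrist_force: [-0.7, -0.3, -3.3]
finger_gap: 0.624
time_s: 7.65
position: [0.5836, -0.0118, 0.1294]
eef_rot: [-0.51, 0.51, -0.49, 0.49]
wrist_force: [0.3, 0.2, -4.0]
finger_gap: 0.627
t 7.65 pos [ 0.5836 -0.0118  0.1294] nest xy -0.11242268941407195 -0.0008812855376098852 gap 0.627 F [ 0.3392  0.2018 -4.026 ] F.NX 0.1874464706814849
[[ 0.0402 -0.      0.9992]
 [-0.9992 -0.0005  0.0402]
 [ 0.0005 -1.     -0.0001]]
sign 1 turn units [-0.008 29.984  0.001]
sign -1 turn units [ 0.001 -0.016  0.005]
shift cm [-0.25  7.44 -0.09]
```

```bash

python3 -m pendant '[[-0.1,1,0,0,0,0,130],[-0.2,2.5,0,0,0,0,130],[-0.2,4,0,0,0,0,130],[-0.2,5.3,0,0,0,0,130],[-0.2,6.3,0,0,0,0,130],[-0.2,6.9,0,0,0,0,130],[-0.2,7.2,0,0,0,0,130],[-0.2,7.2,0,0,0,0,130],[-0.2,7.2,0,0,0,0,130]]'
python3 - <<'E'
from h import *
st()
for n in("scene","top"):
    c=read_camera(n); im=c["pixels"][170:300,260:440] if n=="scene" else c["pixels"][140:280,150:350]
    cv2.imwrite(f"pics/s3{n}.png",cv2.resize(im[:,:,::-1],None,fx=4,fy=4))
E
```

```text
time_s: 8.55
position: [0.5839, -0.0084, 0.0578]
eef_rot: [0.511, -0.51, 0.489, -0.49]
wrist_force: [-0.1, 0.2, -3.2]
finger_gap: 0.623
t 8.55 pos [ 0.5839 -0.0084  0.0578] nest xy -0.1090759670565817 -0.001308644171413855 gap 0.623 F [-0.136   0.2496 -3.1627] F.NX 0.2550726916615809
[[ 0.042   0.0008  0.9991]
 [-0.9991  0.0001  0.042 ]
 [-0.     -1.      0.0008]]
```

View pics/s3scene.png

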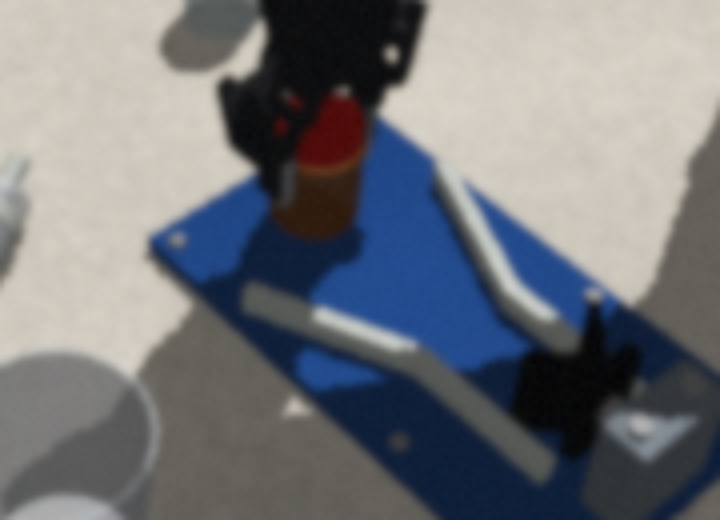

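View pics/s3top.png

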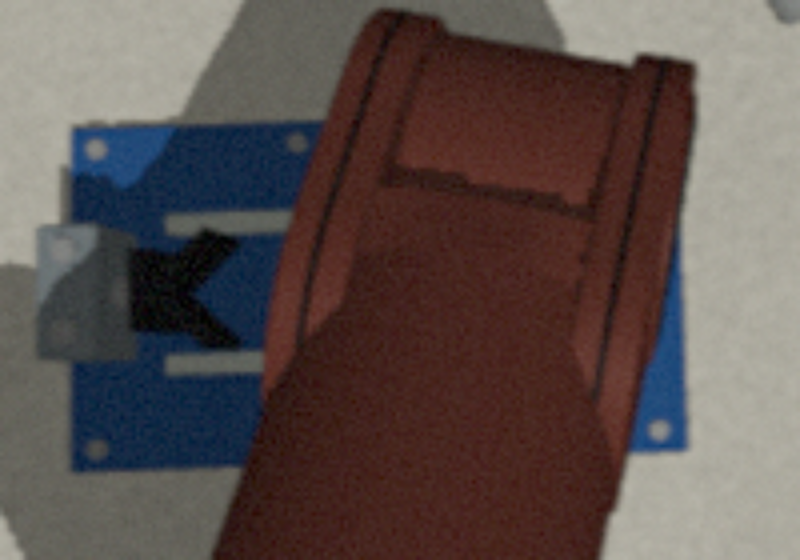

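The scene crop shows the cell upright over the mouth, underside near (315,235), between the guide ends at (245,300) and (440,170). The arm hides it from the top camera. Now I lower it slowly, watching the force.

```bash

python3 -m pendant '[[0,0.1,0,0,0,0,130],[0,0.2,0,0,0,0,130],[0,0.3,0,0,0,0,130],[0,0.4,0,0,0,0,130],[0,0.4,0,0,0,0,130],[0,0.4,0,0,0,0,130]]'
python3 -c "
from h import *; st()"
python3 -m pendant '[[0,0.05,0,0,0,0,130],[0,0.1,0,0,0,0,130],[0,0.1,0,0,0,0,130]]'
python3 -c "
from h import *; st()"
```

```text
time_s: 9.25
position: [0.5834, -0.0084, 0.0533]
eef_rot: [-0.51, 0.51, -0.489, 0.489]
wrist_force: [0.3, 1.0, -2.9]
finger_gap: 0.63
t 9.25 pos [ 0.5834 -0.0084  0.0533] nest xy -0.10905459721071299 -0.0008823692208174156 gap 0.63 F [ 0.348   0.973  -2.8566] F.NX 0.9575546936896084
[[ 0.042  -0.0001  0.9991]
 [-0.9991 -0.0001  0.042 ]
 [ 0.0001 -1.     -0.0001]]
time_s: 9.55
position: [0.5834, -0.0084, 0.0523]
eef_rot: [-0.51, 0.51, -0.489, 0.489]
wrist_force: [-0.4, 0.4, -2.9]
finger_gap: 0.624
t 9.55 pos [ 0.5834 -0.0084  0.0523] nest xy -0.10901432120961269 -0.0008854251490061549 gap 0.624 F [-0.414   0.4061 -2.9424] F.NX 0.42304673817192084
[[ 0.0421 -0.0001  0.9991]
 [-0.9991 -0.      0.0421]
 [ 0.     -1.     -0.0001]]
```

```bash

python3 -m pendant '[[0,0.05,0,0,0,0,130],[0,0.05,0,0,0,0,130]]' | grep force
python3 -m pendant '[[0,0.05,0,0,0,0,130],[0,0.05,0,0,0,0,130]]' | grep -E "force|posi"
python3 -c "
from h import *; st()"
```

```text
wrist_force: [-1.7, -0.4, -0.3]
position: [0.5836, -0.0084, 0.052]
wrist_force: [-4.7, 0.4, 5.9]
t 9.95 pos [ 0.5836 -0.0084  0.052 ] nest xy -0.10902865047821685 -0.0009884589178718991 gap 0.622 F [-4.6609  0.3547  5.8929] F.NX 0.5495385983112587
[[ 0.0419  0.0001  0.9991]
 [-0.9991  0.0004  0.0419]
 [-0.0004 -1.      0.0001]]
```

Contact is felt: the load has moved to the plate, with about 9 N of pressing. I ease off half a millimetre and let go.

```bash

python3 -m pendant '[[0,-0.06,0,0,0,0,130],[0,-0.06,0,0,0,0,110],[0,-0.06,0,0,0,0,95],[0,-0.06,0,0,0,0,85],[0,-0.06,0,0,0,0,75],[0,-0.06,0,0,0,0,60],[0,-0.06,0,0,0,0,40],[0,-0.06,0,0,0,0,20],[0,-0.06,0,0,0,0,20]]'
python3 -m pendant '[[0,-0.5,0,0,0,0,15],[0,-1.5,0,0,0,0,15],[0,-3.5,0,0,0,0,15],[0,-6,0,0,0,0,15],[0,-8.5,0,0,0,0,15],[0,-10,0,0,0,0,15],[0,-10,0,0,0,0,15],[0,-10,0,0,0,0,15]]'
python3 - <<'E'
from h import *
st()
c=read_camera("scene"); im=c["pixels"][170:300,260:440] 
cv2.imwrite(f"pics/s4.png",cv2.resize(im[:,:,::-1],None,fx=4,fy=4))
P,ok=cloud(c); m=(ok&(P[...,2]>.078)&(P[...,2]<.09)&(abs(P[...,1])<.06)&(abs(P[...,0]-.58)<.06)); q=P[m]; print(len(q),q.mean(0),cv2.minEnclosingCircle(q[:,:2].astype(np.float32)),np.ptp(q[:,2]))
w=read_camera("wrist"); cv2.imwrite("pics/w4.png",w["pixels"][:,:,::-1])
px=w["pixels"].astype(int); m=((px[...,0]>90)&(px[...,1]<60)&(px[...,2]<60)).astype(np.uint8)
k,l,s,ce=cv2.connectedComponentsWithStats(m)
for i in range(1,k):
    if s[i,4]>100: print(s[i],ce[i],cast(w,ce[i],.084))
E
```

```text
time_s: 10.85
position: [0.5835, -0.0084, 0.052]
eef_rot: [0.51, -0.51, 0.489, -0.489]
wrist_force: [-0.3, -0.4, -0.5]
finger_gap: 0.925
time_s: 11.65
position: [0.5833, -0.0082, 0.1517]
eef_rot: [0.511, -0.51, 0.489, -0.489]
wrist_force: [0.5, -1.0, -0.6]
finger_gap: 0.939
t 11.65 pos [ 0.5833 -0.0082  0.1517] nest xy -0.10887492769045497 -0.0007639921817724666 gap 0.939 F [ 0.4586 -1.034  -0.593 ] F.NX -1.0523244676706534
[[ 0.0422  0.      0.9991]
 [-0.9991  0.0003  0.0422]
 [-0.0003 -1.      0.    ]]
315 [ 0.5844 -0.0076  0.084 ] ((0.5825954675674438, -0.008856157772243023), 0.02633567340672016) 0.009601410782627176
[ 282  200   75   59 2834] [319.0423 232.2791] [[ 0.5825 -0.012   0.084 ]]
```

View pics/s4.png

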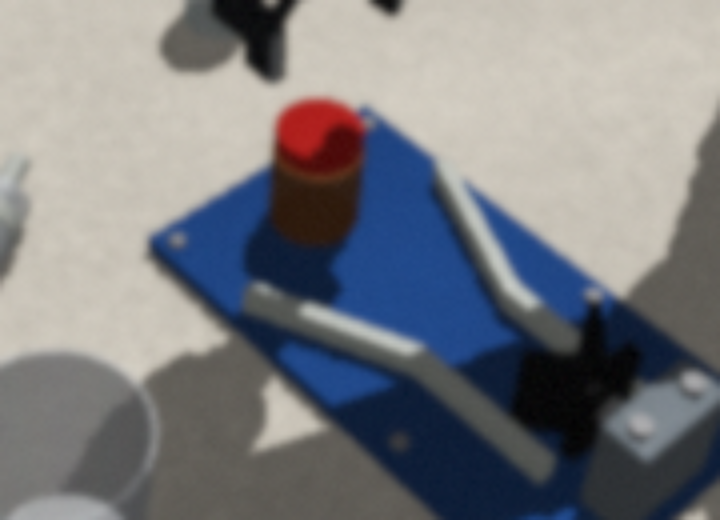

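View pics/w4.png

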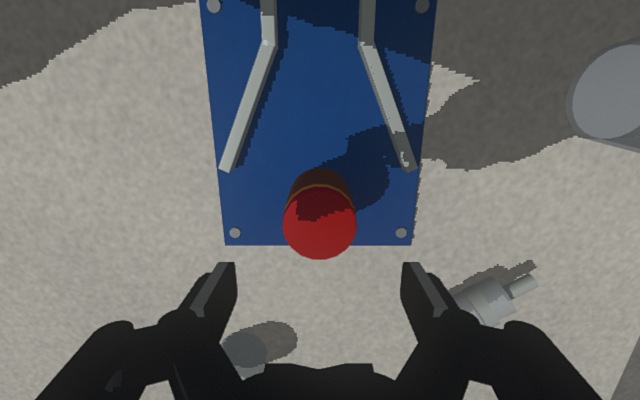

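The cell stands upright and free in the mouth at nest x ≈ −0.109, y ≈ 0. The wrist view shows the cap at (319,225), midway between the guide ends at (228,170) and (410,168). Now I shut the fingers, move behind it and go down.

```bash

python3 -m pendant '[[0.5,0,0,0,0,0,255],[2,0,0,0,0,0,255],[4,0,0,0,0,0,255],[6,0,0,0,0,0,255],[7.2,0,0,0,0,0,255],[7.6,0,0,0,0,0,255],[7.6,0,0,0,0,0,255],[7.6,0,0,0,0,0,255]]' 60
python3 -m pendant '[[0,1,0,0,0,0,255],[0,3,0,0,0,0,255],[0,5.5,0,0,0,0,255],[0,8,0,0,0,0,255],[0,10,0,0,0,0,255],[0,11,0,0,0,0,255],[0,11.2,0,0,0,0,255],[0,11.2,0,0,0,0,255],[0,11.2,0,0,0,0,255]]' 60
python3 - <<'E'
from h import *
st()
plan([*(NEST-.185*NX)[:2],.040],NY)
c=read_camera("scene"); im=c["pixels"][170:300,260:440] 
cv2.imwrite(f"pics/s5.png",cv2.resize(im[:,:,::-1],None,fx=4,fy=4))
w=read_camera("wrist"); cv2.imwrite("pics/w5.png",w["pixels"][:,:,::-1])
E
```

```text
time_s: 12.55
position: [0.5867, -0.0835, 0.1518]
eef_rot: [0.511, -0.511, 0.489, -0.489]
wrist_force: [0.3, 0.5, 0.0]
finger_gap: -0.001
time_s: 13.45
position: [0.5874, -0.0843, 0.0409]
eef_rot: [0.511, -0.51, 0.489, -0.49]
wrist_force: [0.2, 0.2, 1.0]
finger_gap: 0.001
t 13.45 pos [ 0.5874 -0.0843  0.0409] nest xy -0.18505687995925416 -0.0016291554955449794 gap 0.001 F [0.2472 0.2148 0.9636] F.NX 0.20428713506427265
[[ 0.0421  0.0015  0.9991]
 [-0.9991  0.      0.0421]
 [ 0.     -1.      0.0015]]
sign 1 turn units [  0.001 -29.998   0.023]
sign -1 turn units [-0.014  0.002  0.   ]
shift cm [-0.01  0.09 -0.16]
```

View pics/s5.png

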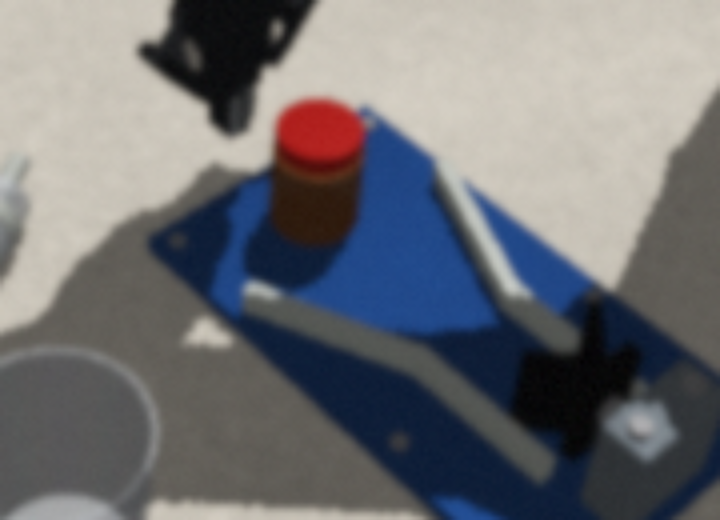

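View pics/w5.png

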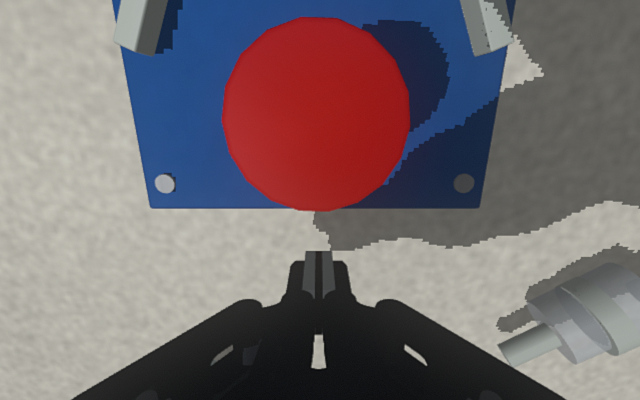

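The shut fingers are at column 319, low behind the cell; the cell (316) and the plate's middle line (314) line up to about 1 mm. Approaching to contact slowly.

```bash

python3 -m pendant '[[-0.3,0,0,0,0,0,255],[-0.9,0.1,-0.1,0,0,0,255],[-1.5,0.1,-0.15,0,0,0,255],[-2.1,0.1,-0.15,0,0,0,255],[-2.5,0.1,-0.15,0,0,0,255],[-2.8,0.1,-0.15,0,0,0,255],[-3.0,0.1,-0.15,0,0,0,255],[-3.2,0.1,-0.15,0,0,0,255],[-3.4,0.1,-0.15,0,0,0,255],[-3.6,0.1,-0.15,0,0,0,255],[-3.8,0.1,-0.15,0,0,0,255],[-4.0,0.1,-0.15,0,0,0,255]]'
python3 -c "
from h import *; st()"
python3 -m pendant '[[-0.15,0,0,0,0,0,255],[-0.3,0,0,0,0,0,255],[-0.45,0,0,0,0,0,255],[-0.6,0,0,0,0,0,255],[-0.75,0,0,0,0,0,255],[-0.9,0,0,0,0,0,255],[-1.05,0,0,0,0,0,255],[-1.2,0,0,0,0,0,255]]'
python3 - <<'E'
from h import *
st()
c=read_camera("scene"); im=c["pixels"][170:300,260:440] 
cv2.imwrite(f"pics/s6.png",cv2.resize(im[:,:,::-1],None,fx=4,fy=4))
w=read_camera("wrist"); cv2.imwrite("pics/w6.png",w["pixels"][:,:,::-1])
E
```

```text
time_s: 14.75
position: [0.5836, -0.0448, 0.039]
eef_rot: [-0.51, 0.51, -0.489, 0.49]
wrist_force: [0.6, -1.3, 0.5]
finger_gap: 0.0
t 14.75 pos [ 0.5836 -0.0448  0.039 ] nest xy -0.14536144090014683 0.00047734503315473417 gap 0.0 F [ 0.5928 -1.3054  0.4641] F.NX -1.3290809575075961
[[ 0.0416  0.0003  0.9991]
 [-0.9991 -0.0004  0.0416]
 [ 0.0005 -1.      0.0003]]
time_s: 15.55
position: [0.5829, -0.0323, 0.0389]
eef_rot: [-0.51, 0.51, -0.489, 0.489]
wrist_force: [-0.2, -1.2, -0.3]
finger_gap: 0.001
t 15.55 pos [ 0.5829 -0.0323  0.0389] nest xy -0.132911395504768 0.0006182599596396462 gap 0.001 F [-0.1983 -1.1752 -0.2539] F.NX -1.16587996826243
[[ 0.042  -0.0001  0.9991]
 [-0.9991 -0.      0.042 ]
 [ 0.     -1.     -0.0001]]
```

View pics/s6.png

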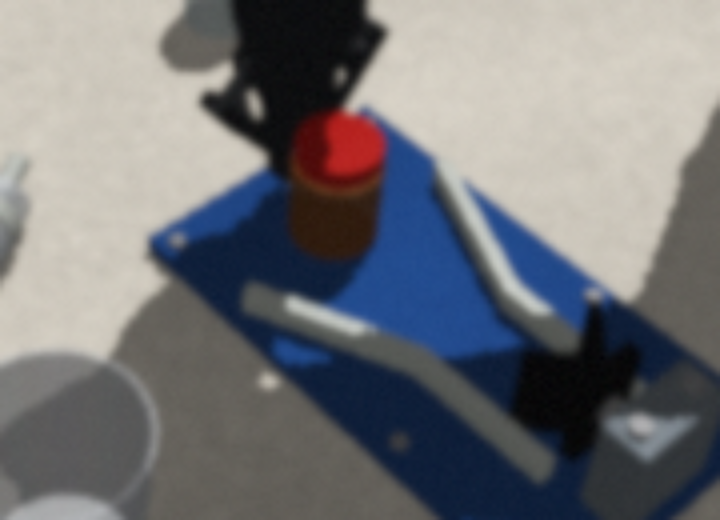

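View pics/w6.png

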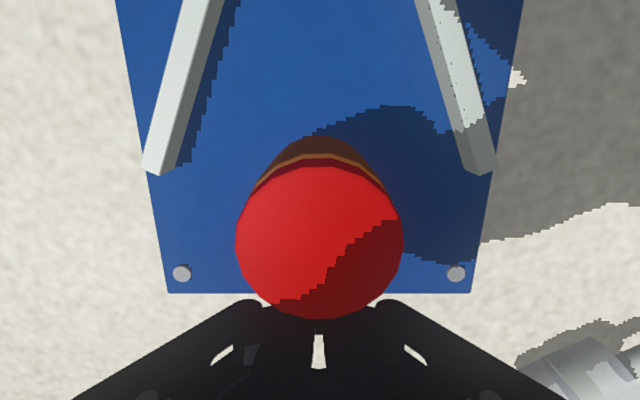

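The cell slides upright in front of the fingers at about 1.2 N. Its cap is centred at (319,240), between the guides. I continue at about 25 mm/s.

```bash

for i in 1 2; do python3 -m pendant '[[-0.2,0,0,0,0,0,255],[-0.45,0,0,0,0,0,255],[-0.7,0,0,0,0,0,255],[-0.95,0,0,0,0,0,255],[-1.2,0,0,0,0,0,255],[-1.45,0,0,0,0,0,255],[-1.7,0,0,0,0,0,255],[-1.95,0,0,0,0,0,255],[-2.2,0,0,0,0,0,255],[-2.45,0,0,0,0,0,255],[-2.7,0,0,0,0,0,255],[-2.9,0,0,0,0,0,255]]' | grep force
python3 -c "
from h import *; st()" | head -1; done
python3 - <<'E'
from h import *
c=read_camera("scene"); im=c["pixels"][170:300,260:440] 
cv2.imwrite(f"pics/s7.png",cv2.resize(im[:,:,::-1],None,fx=4,fy=4))
w=read_camera("wrist"); cv2.imwrite("pics/w7.png",w["pixels"][:,:,::-1])
E
```

```text
wrist_force: [-0.4, -1.4, 0.0]
t 16.85 pos [ 0.5818 -0.0032  0.0389] nest xy -0.10378123158554751 0.0005830085129333301 gap -0.001 F [-0.4179 -1.4146  0.0271] F.NX -1.3958315669599688
wrist_force: [0.0, -1.6, 0.1]
t 18.05 pos [0.5805 0.0258 0.0389] nest xy -0.0747710122094862 0.0006154945924618675 gap 0.001 F [ 0.0099 -1.6346  0.1232] F.NX -1.6335796312882223
```

View pics/s7.png

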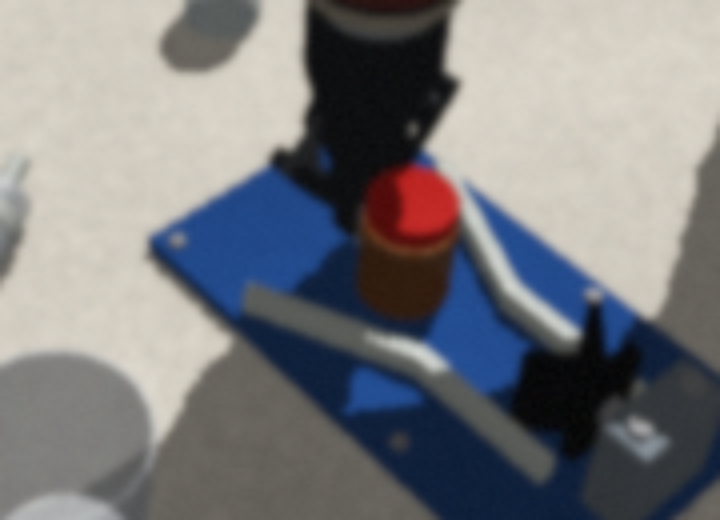

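View pics/w7.png

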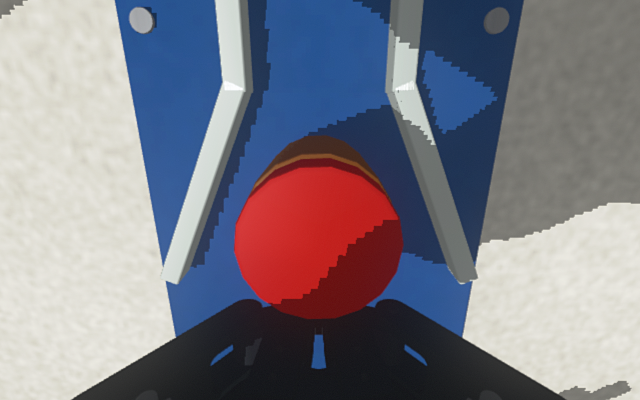

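Still centred and upright: cap at column 319, the guide throat's middle at about 317. Continuing through the throat, then slower to feel for the V.

```bash

for i in 1 2; do python3 -m pendant '[[-0.2,0,0,0,0,0,255],[-0.4,0,0,0,0,0,255],[-0.65,0,0,0,0,0,255],[-0.9,0,0,0,0,0,255],[-1.15,0,0,0,0,0,255],[-1.4,0,0,0,0,0,255],[-1.6,0,0,0,0,0,255],[-1.8,0,0,0,0,0,255],[-2.0,0,0,0,0,0,255],[-2.2,0,0,0,0,0,255],[-2.4,0,0,0,0,0,255],[-2.5,0,0,0,0,0,255]]' | grep force
python3 -c "
from h import *; st()" | head -1; done
for i in 1; do python3 -m pendant '[[-0.1,0,0,0,0,0,255],[-0.2,0,0,0,0,0,255],[-0.3,0,0,0,0,0,255],[-0.4,0,0,0,0,0,255],[-0.5,0,0,0,0,0,255],[-0.6,0,0,0,0,0,255],[-0.7,0,0,0,0,0,255],[-0.8,0,0,0,0,0,255],[-0.9,0,0,0,0,0,255],[-1.0,0,0,0,0,0,255],[-1.1,0,0,0,0,0,255],[-1.2,0,0,0,0,0,255]]' | grep force
python3 -c "
from h import *; st()" | head -1; done

```

```text
wrist_force: [0.3, -1.8, 0.6]
t 19.35 pos [0.5795 0.0508 0.0389] nest xy -0.04976727163666169 0.0005831659973829425 gap -0.001 F [ 0.3051 -1.796   0.5725] F.NX -1.8072083524407427
wrist_force: [0.5, -2.3, 1.0]
t 20.55 pos [0.5785 0.0758 0.0389] nest xy -0.024728677712470188 0.000568035546524189 gap -0.002 F [ 0.4751 -2.2954  0.9854] F.NX -2.313261980530321
wrist_force: [0.7, -2.6, 0.4]
t 21.75 pos [0.578  0.0875 0.0389] nest xy -0.012966925773548233 0.0005878213838291873 gap 0.0 F [ 0.6946 -2.6129  0.4415] F.NX -2.639727769967753
```

```bash

for i in 1 2; do python3 -m pendant '[[-0.1,0,0,0,0,0,255],[-0.2,0,0,0,0,0,255],[-0.3,0,0,0,0,0,255],[-0.4,0,0,0,0,0,255],[-0.5,0,0,0,0,0,255],[-0.6,0,0,0,0,0,255],[-0.7,0,0,0,0,0,255],[-0.8,0,0,0,0,0,255]]' | grep force
python3 -c "
from h import *; st()" | head -1; done

```

```text
wrist_force: [1.1, -1.3, 0.1]
t 22.55 pos [0.5776 0.0955 0.0389] nest xy -0.004957471879608062 0.0005983389584850737 gap 0.0 F [ 1.1087 -1.3491  0.0528] F.NX -1.3943501214940615
wrist_force: [0.9, -2.4, -0.8]
t 23.35 pos [0.5773 0.1035 0.0389] nest xy 0.0030356341514138764 0.000603807345343303 gap 0.0 F [ 0.9123 -2.424  -0.7547] F.NX -2.460125866463447
```

Now at 5 mm/s in the V's possible range.

```bash

for i in 1 2; do python3 -m pendant '[[-0.05,0,0,0,0,0,255],[-0.1,0,0,0,0,0,255],[-0.15,0,0,0,0,0,255],[-0.2,0,0,0,0,0,255],[-0.25,0,0,0,0,0,255],[-0.3,0,0,0,0,0,255],[-0.35,0,0,0,0,0,255],[-0.4,0,0,0,0,0,255]]' | grep force
python3 -c "
from h import *; st()" | head -1; done
python3 - <<'E'
from h import *
c=read_camera("scene"); im=c["pixels"][170:300,260:440] 
cv2.imwrite(f"pics/s8.png",cv2.resize(im[:,:,::-1],None,fx=4,fy=4))
w=read_camera("wrist"); cv2.imwrite("pics/w8.png",w["pixels"][:,:,::-1])
E
```

```text
wrist_force: [-0.3, -1.9, 0.8]
t 24.15 pos [0.5771 0.1075 0.0389] nest xy 0.007000718142124649 0.0006165027480096695 gap -0.001 F [-0.3297 -1.887   0.8219] F.NX -1.8715519546675865
wrist_force: [0.2, -1.6, 0.3]
t 24.95 pos [0.577  0.1115 0.0389] nest xy 0.011019377748099992 0.0005777274460549101 gap -0.001 F [ 0.2246 -1.6366  0.3212] F.NX -1.6445352727383866
```

View pics/s8.png

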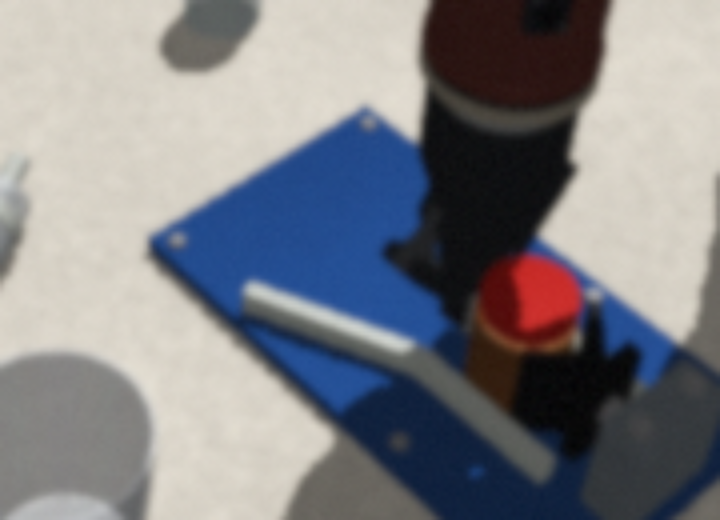

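View pics/w8.png

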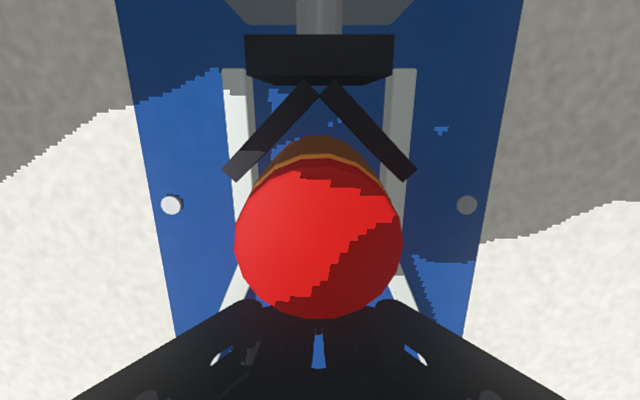

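The cell is in the parallel channel, cap at (319,240), and the V apex at (320,85) is centred on it. Perhaps 5–12 mm remain to contact.

```bash

for i in 1 2; do python3 -m pendant '[[-0.05,0,0,0,0,0,255],[-0.1,0,0,0,0,0,255],[-0.15,0,0,0,0,0,255],[-0.2,0,0,0,0,0,255],[-0.25,0,0,0,0,0,255],[-0.3,0,0,0,0,0,255],[-0.35,0,0,0,0,0,255],[-0.4,0,0,0,0,0,255]]' | grep force
python3 -c "
from h import *; st()" | head -1; done

```

```text
wrist_force: [0.8, -1.8, 0.2]
t 25.85 pos [0.5768 0.1155 0.0389] nest xy 0.01501103675974741 0.000604167178373089 gap -0.002 F [ 0.7845 -1.7614  0.171 ] F.NX -1.7926705870458708
wrist_force: [1.7, -5.9, 1.9]
t 26.65 pos [0.5769 0.1183 0.039 ] nest xy 0.017803867303675683 0.0003341056103211977 gap -0.001 F [ 1.7053 -5.8785  1.9417] F.NX -5.944780055980802
```

Contact with the V felt at TCP nest x ≈ 0.017. I press on slowly.

```bash

for i in 1 2; do python3 -m pendant '[[-0.05,0,0,0,0,0,255],[-0.1,0,0,0,0,0,255],[-0.15,0,0,0,0,0,255],[-0.2,0,0,0,0,0,255],[-0.25,0,0,0,0,0,255],[-0.3,0,0,0,0,0,255]]' | grep force
python3 -c "
from h import *; st()" | head -1; done

```

```text
wrist_force: [1.0, -6.9, 1.7]
t 27.25 pos [0.5768 0.121  0.0391] nest xy 0.02050055830414164 0.00030103095150484967 gap -0.001 F [ 1.0187 -6.8913  1.668 ] F.NX -6.927888575418465
wrist_force: [1.3, -7.4, 1.6]
t 27.85 pos [0.5767 0.1239 0.0391] nest xy 0.02338839696801387 0.000306291430116875 gap -0.002 F [ 1.2917 -7.4451  1.5803] F.NX -7.492612598219108
```

```bash

for i in 1 ; do python3 -m pendant '[[-0.05,0,0,0,0,0,255],[-0.1,0,0,0,0,0,255],[-0.15,0,0,0,0,0,255],[-0.2,0,0,0,0,0,255],[-0.25,0,0,0,0,0,255]]' | grep force
python3 -c "
from h import *; st()" | head -1; done
for i in 1 2 3; do python3 -m pendant '[[-0.04,0,0,0,0,0,255],[-0.08,0,0,0,0,0,255]]' | grep force
python3 -c "
from h import *; st()" | head -1; done

```

```text
wrist_force: [1.6, -7.6, 1.8]
t 28.35 pos [0.5766 0.1262 0.0391] nest xy 0.02574877692711507 0.00030651539075965574 gap 0.003 F [ 1.58   -7.6448  1.8469] F.NX -7.704212726229371
wrist_force: [0.9, -7.5, 1.5]
t 28.55 pos [0.5766 0.127  0.0391] nest xy 0.026570593130626458 0.0003127268158952053 gap 0.002 F [ 0.9011 -7.4876  1.5129] F.NX -7.518729218533896
wrist_force: [0.6, -7.8, 2.1]
t 28.75 pos [0.5765 0.1278 0.0391] nest xy 0.027307682318476807 0.0003205389861763705 gap -0.001 F [ 0.5789 -7.7898  2.0605] F.NX -7.80720804251246
wrist_force: [2.3, -9.7, 2.4]
t 28.95 pos [0.5765 0.1282 0.0391] nest xy 0.027745014369349525 0.0002884805140207071 gap 0.0 F [ 2.2584 -9.7361  2.3893] F.NX -9.82208400798477
```

The end stop is being met: the force is rising at TCP ≈ 0.0275, 10 mm past contact. Small steps up to 16 N.

```bash

for i in 1 2; do python3 -m pendant '[[-0.03,0,0,0,0,0,255],[-0.06,0,0,0,0,0,255],[-0.06,0,0,0,0,0,255]]' | grep force
python3 -c "
from h import *; st()" | head -1; done

```

```text
wrist_force: [0.4, -10.0, 2.3]
t 29.25 pos [0.5766 0.1283 0.0391] nest xy 0.027807626987054915 0.00028062469422278233 gap -0.0 F [ 0.3768 -9.962   2.275 ] F.NX -9.969045167324266
wrist_force: [0.2, -11.7, 2.3]
t 29.55 pos [0.5765 0.1283 0.0391] nest xy 0.0278382953750064 0.0002926603163458215 gap 0.002 F [  0.1803 -11.6982   2.2777] F.NX -11.69547978817314
```

```bash

for i in 1 2; do python3 -m pendant '[[-0.03,0,0,0,0,0,255],[-0.06,0,0,0,0,0,255],[-0.06,0,0,0,0,0,255]]' | grep force
python3 -c "
from h import *; st()" | head -1; done

```

```text
wrist_force: [0.3, -13.3, 3.3]
t 29.85 pos [0.5765 0.1283 0.0391] nest xy 0.027885634905573605 0.0002930939099858387 gap -0.001 F [  0.2965 -13.2527   3.2717] F.NX -13.253507411824991
wrist_force: [0.6, -14.8, 3.5]
t 30.15 pos [0.5766 0.1284 0.0391] nest xy 0.027924248714825507 0.00027797013189281356 gap -0.001 F [  0.5883 -14.8096   3.4711] F.NX -14.82120824266688
```

```bash

python3 - <<'E'
from h import *
c=read_camera("scene"); im=c["pixels"][170:300,260:440] 
cv2.imwrite(f"pics/s9.png",cv2.resize(im[:,:,::-1],None,fx=4,fy=4))
w=read_camera("wrist"); cv2.imwrite("pics/w9.png",w["pixels"][:,:,::-1])
o=st(); print(o['ft_torque'])
E
```

```text
t 30.25 pos [0.5766 0.1284 0.0391] nest xy 0.02794941848440333 0.0002732669520863838 gap -0.001 F [  0.8852 -15.6048   3.4391] F.NX -15.62821957723836
[[ 0.0385  0.0004  0.9993]
 [-0.9992 -0.004   0.0385]
 [ 0.004  -1.      0.0002]]
[-2.7021 -0.1182  0.0054]
```

View pics/s9.png

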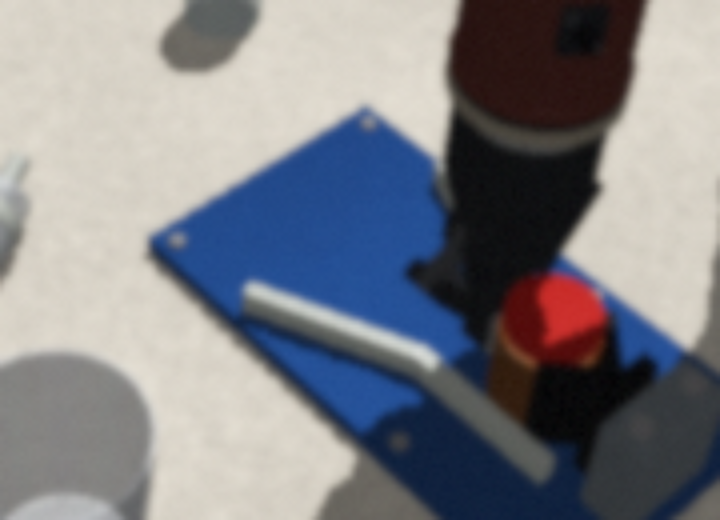

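View pics/w9.png

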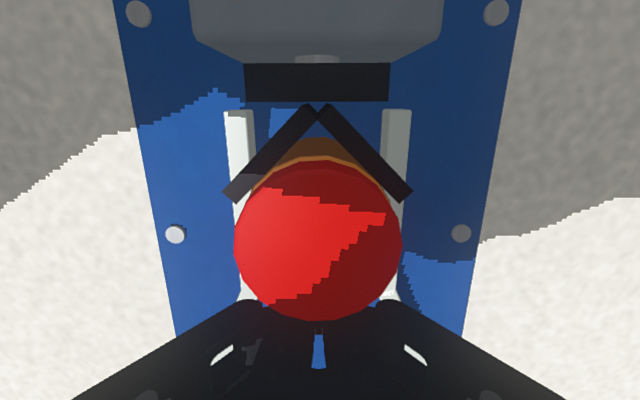

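```bash

python3 - <<'E'
from h import *
np.set_printoptions(precision=4,suppress=True)
w=read_camera("wrist"); a=cv2.imread("pics/w8.png"); b=cv2.imread("pics/w9.png")
cv2.imwrite("pics/cmp.png",np.hstack([cv2.resize(a[0:260,150:490],None,fx=1.17,fy=1.17),cv2.resize(b[0:260,150:490],None,fx=1.17,fy=1.17)]))
def sh(u0,u1,z):
    A=cast(w,u0,z)-(.0279-.0110)*NX; B=cast(w,u1,z); d=(B-A)[0]; print(d@NX*1000,d@NY*1000, 'pos', (B[0]-NEST)@NX)
sh((171,205),(176,234),.012); sh((467,205),(461,234),.012)
for u0,u1 in (((320,86),(318,107)),((233,180),(234,203)),((405,180),(402,203))): sh(u0,u1,.076)
# block front-top edge
o=get_obs(); print(o['wrist_force'],o['time_s'])
E
```

```text
0.06818931900391327 -0.09257495374665597 pos 0.04095930726153856
0.08219185864391258 0.7644214610944359 pos 0.04030636939777309
11.369874163451007 0.5783972656954255 pos 0.10851348695532574
9.528701233698438 0.3751468969543102 pos 0.08008613362185574
9.530974933208768 0.3021740470534132 pos 0.07986397928989113
[  0.9981 -14.8206   3.0158] 30.3
```

View pics/cmp.png

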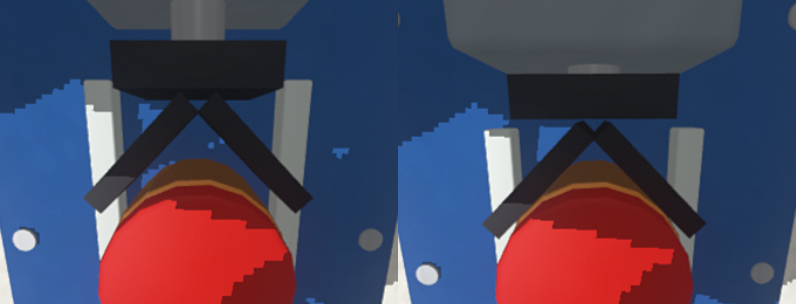

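The V head has moved about 10 mm (plate holes check at 0.1 mm) and is at the stop. One more nudge, then hold near 16 N.

```bash

python3 -m pendant '[[-0.02,0,0,0,0,0,255],[-0.03,0,0,0,0,0,255],[-0.03,0,0,0,0,0,255],[-0.03,0,0,0,0,0,255]]' | grep force
python3 -c "
from h import *; o=st(); print(o['ft_torque'])"
```

```text
wrist_force: [0.8, -15.9, 4.5]
t 30.7 pos [0.5765 0.1284 0.0391] nest xy 0.027962635322510643 0.00028253090426348003 gap 0.001 F [  0.8294 -15.8764   4.5171] F.NX -15.897191543813207
[[ 0.0383  0.0004  0.9993]
 [-0.9993 -0.0042  0.0383]
 [ 0.0042 -1.      0.0002]]
[-2.7645 -0.1196 -0.0088]
```

```bash

for i in 1 2 3; do python3 -m pendant '[[0,0,0,0,0,0,255],[0,0,0,0,0,0,255],[0,0,0,0,0,0,255],[0,0,0,0,0,0,255]]' | grep force
python3 -c "
from h import *; o=st(); print(o['ft_torque'])" | grep -v "\[\["|head -1; done
```

```text
wrist_force: [0.8, -15.1, 3.5]
t 31.1 pos [0.5766 0.1284 0.0391] nest xy 0.027951393212611614 0.00027372919227678754 gap 0.0 F [  0.7909 -15.1339   3.5436] F.NX -15.153727289127989
wrist_force: [-0.2, -16.5, 3.9]
t 31.5 pos [0.5766 0.1284 0.0391] nest xy 0.027970795142014296 0.0002691124081574362 gap 0.003 F [ -0.2058 -16.4962   3.9468] F.NX -16.473157329051492
wrist_force: [1.4, -16.2, 4.4]
t 31.9 pos [0.5765 0.1284 0.0391] nest xy 0.027922002589088994 0.00028339434718205493 gap 0.001 F [  1.4151 -16.2219   4.4422] F.NX -16.266935564224077
```

```bash

python3 - <<'E'
from h import *
np.set_printoptions(precision=4,suppress=True)
w=read_camera("wrist"); cv2.imwrite("pics/w10.png",w["pixels"][:,:,::-1])
a=cv2.cvtColor(cv2.imread("pics/w8.png"),cv2.COLOR_BGR2GRAY); b=cv2.cvtColor(cv2.imread("pics/w10.png"),cv2.COLOR_BGR2GRAY)
crit=(3,50,.01)
def sub(g,p): return cv2.cornerSubPix(g,np.array([p],np.float32).reshape(-1,1,2),(4,4),(-1,-1),crit).reshape(-1,2)[0]
D=get_obs()['position']-np.array([.577,.1115,.0389]); print(D@NX)
def sh(n,p,q,z):
    u0=sub(a,p);u1=sub(b,q)
    A=cast(w,u0,z)-(D@NX)*NX; B=cast(w,u1,z); d=(B-A)[0]; print(n,u0,u1,d@NX*1000,d@NY*1000,'pos',(B[0]-NEST)@NX)
sh('holeL',(171,205),(176,234),.012); sh('guideL',(222,69),(224,110),.028); sh('guideR',(416,69),(411,110),.028)
sh('tipL outer',(222,171),(223,192),.076); sh('tipL lower',(234,182),(235,203),.076); sh('tipR outer',(416,170),(412,191),.076); sh('tipR lower',(405,182),(402,203),.076)
sh('blockL',(245,35),(244,63),.076); sh('blockR',(394,35),(389,63),.076)
# template on fixed & V
for n,(x,y,ww,hh),z in (('tipL',(215,155,30,35),.076),('tipR',(395,155,30,35),.076),('hole',(158,192,28,26),.012)):
    T=a[y:y+hh,x:x+ww]; S=b[y-5:y+hh+45,x-12:x+ww+12]; r=cv2.matchTemplate(S,T,cv2.TM_CCOEFF_NORMED); _,v,_,loc=cv2.minMaxLoc(r)
    u0=np.array([x+ww/2,y+hh/2]); u1=u0+np.array([loc[0]-12,loc[1]-5]); d=(cast(w,u1,z)-cast(w,u0,z)+(D@NX)*NX)[0]; print(n,v,u1-u0,d@NX*1000)
E
```

```text
0.01689463495632047
holeL [171. 205.] [176. 234.] 0.060939768013946106 -0.08661851660578615 pos 0.040985855277415675
guideL [220.7115  69.2902] [224.2045 110.703 ] 0.4457437228571109 0.2386541345842124 pos 0.10617022982502528
guideR [416.3079  68.5591] [411.162  110.3147] 0.33548490870870606 0.6074557649232448 pos 0.10595507693810416
tipL outer [220.4182 168.8079] [221.114  191.6026] 9.765747950822119 0.5456991319952474 pos 0.08383710132220835
tipL lower [231.3411 178.7659] [232.3651 202.2333] 9.390063239507304 0.39556751378468163 pos 0.08037532790210623
tipR outer [417.3402 168.836 ] [413.1273 190.5093] 10.127603778597257 0.6277143781643243 pos 0.08392216849615947
tipR lower [404.6706 180.6795] [403.1026 199.5778] 10.857095095150456 -0.0284239134150727 pos 0.0810069553636392
blockL [243.3821  33.8511] [242.7457  62.7483] 9.957903866476704 0.745468429850882 pos 0.12003529341481614
blockR [394.5103  34.1389] [390.0724  62.4981] 10.088552269230709 0.6888601161632775 pos 0.11990843924806106
tipL 0.9080051779747009 [ 0. 22.] 9.966294634160654
tipR 0.9525272250175476 [-3. 22.] 9.967275941874345
hole 0.970933735370636 [ 4. 30.] -0.5365653458907532
```

The hold is steady: three readings over 1.2 s gave 15.2–16.5 N with no creep, and V travel measures 10.0 ± 0.4 mm. I back off straight, slowly at first.

```bash

python3 -m pendant '[[0.1,0,0,0,0,0,255],[0.2,0,0,0,0,0,255],[0.3,0,0,0,0,0,255],[0.4,0,0,0,0,0,255],[0.5,0,0,0,0,0,255],[0.6,0,0,0,0,0,255]]' | grep force
python3 -c "
from h import *; o=st(); print(o['ft_torque'])"
python3 -m pendant '[[0.2,0,0,0,0,0,255],[0.5,0,0,0,0,0,255],[1,0,0,0,0,0,255],[2,0,0,0,0,0,255],[3.5,0,0,0,0,0,255],[5,0,0,0,0,0,255],[6.5,0,0,0,0,0,255],[8,0,0,0,0,0,255],[8.5,0,0,0,0,0,255],[8.5,0,0,0,0,0,255],[8.5,0,0,0,0,0,255]]' | grep force
python3 - <<'E'
from h import *
o=st()
c=read_camera("scene"); im=c["pixels"][170:300,260:440] 
cv2.imwrite(f"pics/s11.png",cv2.resize(im[:,:,::-1],None,fx=4,fy=4))
w=read_camera("wrist"); cv2.imwrite("pics/w11.png",w["pixels"][:,:,::-1])
E
```

```text
wrist_force: [0.2, 0.1, 0.8]
t 32.55 pos [0.5762 0.1275 0.0389] nest xy 0.02706126203994025 0.0006673864657749314 gap 0.006 F [0.2215 0.0571 0.8368] F.NX 0.04774723404803772
[[ 0.0424 -0.0001  0.9991]
 [-0.9991  0.0005  0.0424]
 [-0.0005 -1.     -0.0001]]
[ 0.015   0.0016 -0.012 ]
wrist_force: [0.1, -0.1, 0.1]
t 33.65 pos [0.5799 0.0426 0.0389] nest xy -0.05791094105582363 0.0005612961190747421 gap 0.002 F [ 0.0738 -0.1492  0.1364] F.NX -0.15217917666041916
[[ 0.0424 -0.0001  0.9991]
 [-0.9991  0.0004  0.0424]
 [-0.0004 -1.     -0.0001]]
```

View pics/s11.png

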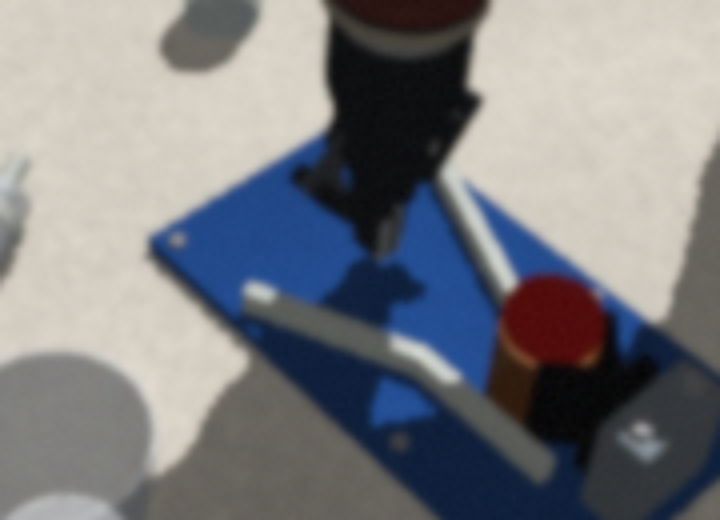

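View pics/w11.png

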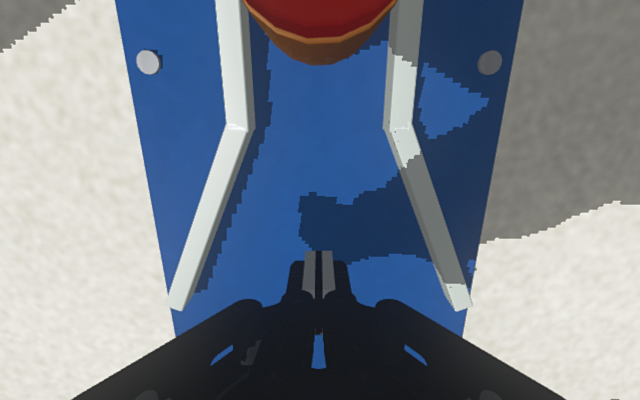

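The cell stands free in the V with the fingers well behind it. I raise the arm clear and check from the top camera against the first picture.

```bash

python3 -m pendant '[[0.2,-1,0,0,0,0,255],[0.5,-3,0,0,0,0,255],[1,-6,0,0,0,0,255],[1,-9,0,0,0,0,255],[2,-12,0,0,0,0,255],[6,-14,0,0,0,0,255],[10,-14,0,0,0,0,255],[14,-14,0,0,0,0,255],[18,-14,0,0,0,0,255],[21,-14,0,0,0,0,255],[23,-14,0,0,0,0,255],[23,-14,0,0,0,0,255]]'
python3 - <<'E'
from h import *
np.set_printoptions(precision=4,suppress=True)
c=read_camera("top"); cv2.imwrite("pics/f_top.png",c["pixels"][:,:,::-1])
P,ok=cloud(c); px=c["pixels"].astype(int)
for nm,x,y,zt in (('cell',.575,.16,.084),('jar_b',.5046,-.1999,.072),('jar_a',.4806,-.3425,.072)):
    m=ok&(abs(P[...,2]-zt)<.008)&(np.hypot(P[...,0]-x,P[...,1]-y)<(.05 if nm!='cell' else .04)); 
    if nm=='cell': m&=(px[...,0]>2*px[...,1])&(px[...,0]>40)
    q=P[m]; ce,r=cv2.minEnclosingCircle(q[:,:2].astype(np.float32)); d=np.array([*ce,0])-NEST; print(nm,len(q),ce,r,'z',np.median(q[:,2]),'nest',d@NX,d@NY)
a=cv2.imread("pics/a_top.png"); b=cv2.imread("pics/f_top.png")
cv2.imwrite("pics/cmp2.png",np.hstack([cv2.resize(i[150:270,150:250],None,fx=4,fy=4) for i in (a,b)]))
d=cv2.absdiff(a,b)[100:170,310:380]; print('filter diff',d.mean())
E
```

```text
time_s: 34.95
position: [0.5888, -0.1915, 0.1798]
eef_rot: [-0.509, 0.51, -0.49, 0.491]
wrist_force: [1.0, -0.9, 0.4]
finger_gap: -0.002
cell 576 (0.5738540887832642, 0.1662856489419937) 0.027379292994737625 z 0.08267815011774503 nest 0.06590155649331876 0.001387457492758056
jar_b 0 (0.0, 0.0) 0.0 z nan nest -0.07620771656945789 0.5817014989969247
jar_a 0 (0.0, 0.0) 0.0 z nan nest -0.07620771656945789 0.5817014989969247
filter diff 34.8930612244898
  return _methods._mean(a, axis=axis, dtype=dtype,
  ret = ret.dtype.type(ret / rcount)
```

View pics/f_top.png

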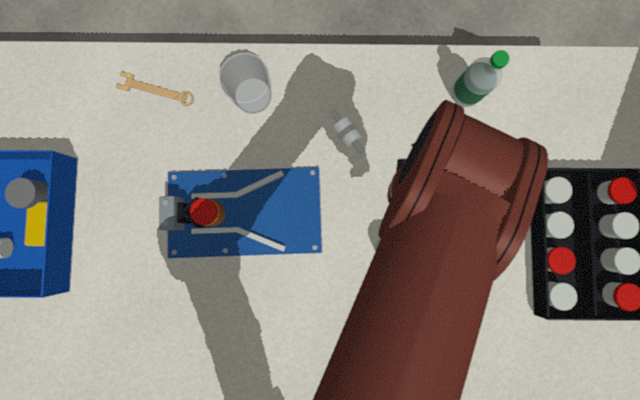

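View pics/cmp2.png

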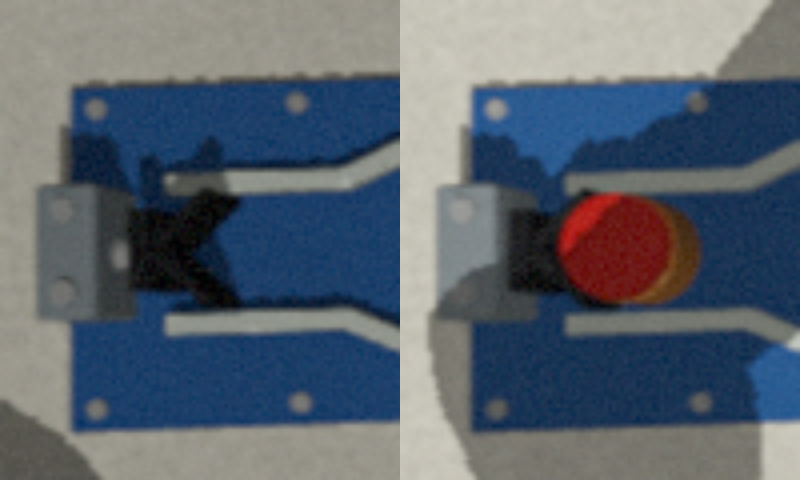

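Top view: the cell's cap is at (205,212), seated in the V, and the V block has moved about 5 px (10 mm) up to the grey stop. The arm hides the jars here, so I check them from the scene camera.

```bash

python3 - <<'E'
from h import *
np.set_printoptions(precision=4,suppress=True)
c=read_camera("scene"); cv2.imwrite("pics/f_scene.png",c["pixels"][:,:,::-1])
P,ok=cloud(c)
for nm,x,y,zt in (('cell',.574,.166,.084),('jar_b',.5046,-.1999,.072),('jar_a',.4806,-.3425,.072)):
    m=ok&(abs(P[...,2]-zt)<.007)&(np.hypot(P[...,0]-x,P[...,1]-y)<.032); q=P[m]
    print(nm,len(q),q.mean(0) if len(q) else '',cv2.minEnclosingCircle(q[:,:2].astype(np.float32)) if len(q) else '')
print(get_obs()['time_s'],get_obs()['qd'])
E
```

```text
cell 449 [0.5759 0.1679 0.0835] ((0.5724791288375854, 0.16878114640712738), 0.029020419344305992)
jar_b 224 [ 0.5069 -0.1967  0.072 ] ((0.5049933195114136, -0.19979123771190643), 0.02781706303358078)
jar_a 35 [ 0.4704 -0.33    0.0714] ((0.48067882657051086, -0.34094300866127014), 0.026125503703951836)
35.05 [-0.0239 -0.0044 -0.0184  0.0069 -0.0021 -0.004  -0.0013]
```

View pics/f_scene.png

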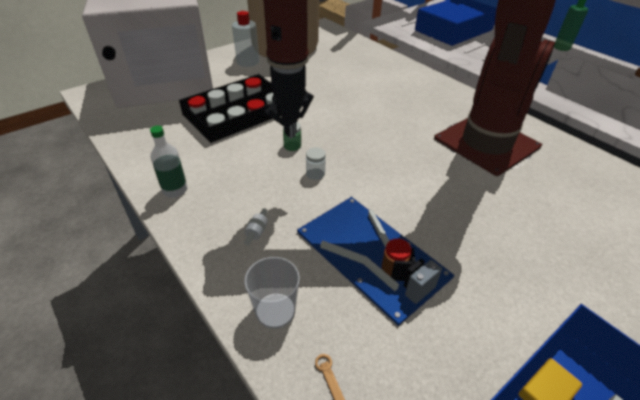

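In the scene view the cell stands upright at (398,255) in the V. The jars at (292,137) and (316,162) and the filter at (257,225) are where they were. Handing in.

```bash
python3 -m pendant '[[0,0,0,0,0,0,255],[0,0,0,0,0,0,255],[0,0,0,0,0,0,255]]' | grep -E "force|time"
python3 -c "
from rig import finish_job; print(finish_job())"
```

```text
time_s: 35.35
wrist_force: [0.6, 0.5, 0.3]
the job is handed in; nothing more can be done
None
```

The cell now stands upright and untouched against the V head, with the V head at its end stop. The job was handed in at 35.4 s, but it reports no verdict.

**What I did:**
- Gripped the cell at 20 N, carried it to the nest mouth and set it down upright. The wrist read about 9 N of pressing before I eased off and let go.
- Slid it between the guides with shut fingers and pressed on at about 5 mm/s. The V head was met at about 6 N and moved at 7–8 N, then the force rose at the end stop.
- Held for 1.2 s; the three readings were 15.2, 16.5 and 16.3 N. The highest reading I took was about 16.5 N.
- Backed straight off and raised the arm clear.

**Last checks:**
- **Cell:** it is upright at about 66 mm past the nest's origin, inside the 50–70 mm where it may end. The top and scene cameras agree to about 3 mm.
- **V head:** its travel measured about 10.0 ± 0.4 mm from the wrist images and about 9–10 mm from the top image.
- **Bystanders:** both jars measure within about 2 mm of where they started. The green jar was partly hidden by the arm, so its reading is weaker. I judged the filter only by eye in the scene picture.

**One disagreement:** past the end stop, the fingers moved only a few tenths of a millimetre between 10 and 16 N. The stated 5 N per mm would have given over 1 mm. I took this as a stiffer stop, because the travel, the force rise and the pictures all agreed.

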